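Set a handle blank against the length stop of a sawing board

ROBOT

A 6-joint arm with a two-finger parallel gripper is mounted at the origin on the work surface. World frame = base frame: x ahead of the robot, y to its left, z up, the work surface at z = 0. Lengths are in m, angles in rad, forces in N, time in s.
With the tool pointing down it reaches from about 0.275 to 1 m from the base axis. Payload 8.4 kg.
Tool frame: the origin (TCP) lies on the centre line of the jaws, within the pads' length; the fingertips stand 17 mm ahead of it and the grasp point (between the pads) lies 2 mm behind it (bot.tcp_to_tips is the y of the fingertips in the tool frame, in m); y points along the fingers, z is the direction in which the jaws open and shut, and the axes are right-handed (so a half turn about y gives the same grasp; the last joint's range is limited). The gripper opens to 85 mm and grips with 20 to 120 N. Pads are 22 mm wide; open, the fingers measure 114 mm over their backs; the gripper's body (76 mm by 85 mm) begins 54 mm behind the grasp point. The pads swing forward as they close: fully open they stand 13 mm farther back than shut.
Start: joints at [-1.165, 0.353, 1.633, -0, 1.155, -0.002], TCP at [0.248, -0.574, 0.248] pointing down, gripper open.
Joint ranges: [-2.63, 2.63], [-0.92, 2.1], [0.06, 2.66], [-1.3, 4.44], [0, 2.69], [-3.02, 3.02]. Speed limits (rad/s): [2.22, 2.22, 2.79, 3.14, 3.14, 3.14].

INTERFACE

Orientations are given as a unit quaternion [x, y, z, w].
In Python, from workcell import bot, hand, kinematics, get_obs, vision, hand_in gives the robot as it stands. The module is installed in compiled form; this text tells all that it offers. Calls block until the motion is done:
- bot.reach(position, orientation): joint-space move of the TCP to a pose.
- bot.servo_line(position, ori=None, velocity=0.15): straight line of the TCP; ori=None keeps the orientation; velocity is the mean speed in m/s.
- bot.goto_joints(angles): joint-space move.
- hand.move_gripper(opening, strength=None): finger opening in m; strength is the grip in N (None keeps the last); returns when the fingers have stopped.
- bot.dwell(seconds).
- kinematics.solve_ik(position, orientation): joint angles nearest the present ones, or None.
- get_obs(): the state.
- vision.read_camera(name): name is "scene" or "top" or "wrist"; returns a dict with "frame" (480x640x3 uint8, red, green, blue), "intrinsics" (3x3 intrinsics, pixels), "dist" ([k1, k2, p1, p2, k3] as OpenCV has them; the pictures are not rectified), "view" (4x4, takes a point from world to camera coordinates). Camera axes: x right, y down, z forward; pixel columns grow to the right and rows downward; lengths in m; the calibration is good to about 2 mm. A picture is of the moment at which its call begins. There is no depth.
A pose or a line that the arm cannot do raises bot.IKError and nothing moves.
- hand_in(): hands the job in, once; it reports no verdict.
The state is a dict: "time_s": time; "joint_pos": joint angles; "joint_vel": joint speeds; "joint_efforts": joint torques, N m; "position": TCP position; "orientation": TCP orientation; "wrist_force": force on the tool from outside, world axes, zero at the start; "ft_torque": the same for the moment, N m; "gripper_width": finger opening in m.
Only numpy, scipy, OpenCV 4.12 (cv2) and the standard library are available. Lean on these libraries where they do the work, as an engineer would, in place of code of your own. Each camera call takes 0.05 s, during which the arm holds its last target.

TASK

Get the loose wooden blank ready to be sawn to length on the sawing board. Tip over the flip stop that is farther from the saw slot so that it hangs down in front of the fence, leave the other stop tipped back, then push the blank back square against the fence and slide it along until its end is up against the lowered stop. Never pick the blank up, it stays flat on the board, and leave the other things on the board and the bench where they are.

Things in the scene. Friction and masses are not known exactly. Their poses are not given: they have to be found in the camera images.
- board: Sawing board fixed to the bench: plywood, top at z = 18 mm, from x = -115 to +100 and y = -290 to +250 mm. Origin at bench height; x points away from the robot to the fence, y along the fence, z up. The fence, a wooden batten under an aluminium track, runs the whole length along y: front face at x = 50, back at x = 72, top at z = 54 mm.
- saw_slot (a point): Foot of the saw slot, a 5 mm gap sawn through the fence between two black guide blocks (each 14 mm wide, tops 74 mm above the bench), with a dark kerf line running on across the board: the point on the fence's front face level with the board's top (board x = 50, y = -60, z = 18 mm). Board axes.
- blank: The blank, a plain dark hardwood bar 200 mm long (its y), 40 mm wide (its x), 32 mm high, 0.13 to 0.25 kg, loose on the board in front of the fence and askew, its left end short of the farther stop. The only long bar on the board. Origin at the centre of its underside, z up.
- long_stop_face (a point): On the stop farther from the saw slot: the middle of its slot-side face when it hangs down, 14 mm in front of the fence, 16 mm above the board's top. Board axes; the stop reaches from this point's y = 0 to +18 mm, and the blank's end belongs against y = 0. Fixed during a run (does not swing with the stop), elsewhere on the fence at each start.
- long_stop (a joint): Flip angle of that stop, an aluminium dog 26 x 18 x 48 mm. 0 = hanging down in front of the fence (2 to 28 mm off it, foot 6 mm above the board), 1.57 = level towards the robot, 3.14 = straight up, 3.665 = tipped back over the fence to its limit. Starts at 3.5 to 3.665. Pushed towards the robot past about 2.6 (under 1 N), it falls on to 0 by its own weight.
- long_pivot (a point): Pivot of that stop, at the middle of its 18 mm width: 8 mm in front of the fence's face, 52 mm above the board's top (70 mm above the bench). The pivot line runs along y; board axes. Its steel cheeks reach 60 mm above the board. Tipped back, the stop's far corner is up to 40 mm behind this line (+x) and its top up to 43 mm above it.
- short_stop_face (a point): The same point of the other, identical flip stop, which is nearer to the saw slot. Board axes.
- short_stop (a joint): Flip angle of the other stop, same meaning. Starts tipped back at 3.5 to 3.665 and stays tipped back.
- offcut: Short piece of the same bar, 40 x 34 x 32 mm, lying on the board beyond the farther stop. Origin at the centre of its underside.
- square: Small try square lying on the board's front left corner: wooden stock 80 mm (its y) by 20 by 14 mm high, steel blade 105 mm along its x. Origin under the centre of the stock.
- pencil: Flat red carpenter's pencil, 100 mm long (its x), 13 mm wide and 8 mm high, lying near the board's right end. Origin under its middle.
- saw: Small back saw lying flat on the bench to the right: blade along its x, 250 mm, brass back, round wooden handle to -x reaching 170 mm from the origin, up to 33 mm high. Origin at bench height near the heel of the blade.
- spray_can: Spray can standing on the bench beside the board (right or left), 65 mm in diameter, 210 mm high. Origin at the centre of its foot.
- glue: White glue bottle standing on the bench beside the board, on the other side from the can, 60 mm in diameter, 162 mm high. Origin at the centre of its foot.
- bit_tin: Open flat tin of drill bits on the bench to the left, 105 x 75 x 24 mm. Origin at the centre of its underside.
- chisel: Wood chisel lying on the bench to the left, 266 mm long along its x, blade to +x, 30 mm high. Origin under the ferrule.
Mind the look-alikes: they are no part of the job. What is shaped like the blank but orange or yellow is not meant.

How it is judged:
At the end, for the whole second after the job is handed in: The stop farther from the saw slot hangs down (within 0.1 rad), the other is still tipped back (above 3.2 rad). The blank lies flat on the board at rest, along the fence within 0.02 rad and within 2.5 mm of it at its middle, and its end is within 2.5 mm of the lowered stop's face (value of joint long_stop below 0.1 rad and value of joint short_stop above 3.2 rad and x of blank in the frame of saw_slot above -0.0225 m and angle between the y axis of blank and the y axis of saw_slot, either way round below 0.02 rad and y of blank in the frame of long_stop_face between -0.1025 and -0.0975 m and z of blank in the frame of saw_slot below 0.003 m and angle between blank's own z axis and vertical below 0.03 rad and linear speed of blank below 0.01 m/s); the robot touches nothing.
It fails at once if the blank is lifted, tipped or pushed off the board (z of blank in the frame of saw_slot above 0.008 m or z of blank in the frame of saw_slot below -0.006 m or angle between blank's own z axis and vertical above 0.12 rad).
It fails at once if the stop nearer to the saw slot is tipped over (value of joint short_stop below 2.9 rad).
It fails at once if another thing on the board is moved by more than 20 mm (distance of any of offcut, square, pencil from where it was at the start of the episode above 0.02 m).
It fails at once if a thing on the bench is moved by more than 20 mm or knocked over (distance of any of saw, spray_can, glue, bit_tin, chisel from where it was at the start of the episode above 0.02 m or angle between any of spray_can, glue's own z axis and vertical above 0.5 rad).
It also fails if it takes over 70 s, if anything falls off the work surface, if the arm or the gripper's body presses on something with over 40 N, if the wrist force passes 120 N, or if a joint passes its speed limit or range.

## Working session

There is one attempt and no reset: what is moved stays moved. The work goes in short steps, each a Python script; the robot and the scene stay as the last script left them, time stands still between calls to the robot, and variables do not carry over. Pictures are saved under pics/ and viewed, and the job is handed in when it is done.

```bash
mkdir -p pics; ls; python3 - <<'E'
from workcell import bot,hand,kinematics,get_obs,vision
import cv2,numpy as np
np.set_printoptions(precision=4,suppress=True)
for n in ["scene","top","wrist"]:
    r=vision.read_camera(n); cv2.imwrite(f"pics/a_{n}.png",r["frame"][:,:,::-1])
    print(n,r["intrinsics"],r["dist"],r["view"])
o=get_obs();print(o["time_s"],o["position"],o["orientation"],bot.tcp_to_tips)
E
```

```text
pics
scene [[620.2133   0.     321.9921]
 [  0.     620.2133 243.7363]
 [  0.       0.       1.    ]] [-0.1838  0.      0.      0.      0.    ] [[-0.1151  0.9932 -0.0171  0.0674]
 [ 0.716   0.071  -0.6945 -0.2911]
 [-0.6886 -0.0922 -0.7193  2.0836]
 [ 0.      0.      0.      1.    ]]
top [[542.9543   0.     317.1142]
 [  0.     542.9543 244.129 ]
 [  0.       0.       1.    ]] [-0.0043  0.      0.      0.      0.    ] [[-0.0058 -0.9999  0.0116 -0.0127]
 [-0.9921  0.0043 -0.1256  0.4591]
 [ 0.1256 -0.0122 -0.992   1.6404]
 [ 0.      0.      0.      1.    ]]
wrist [[343.3082   0.     318.9118]
 [  0.     343.3082 242.426 ]
 [  0.       0.       1.    ]] [-0.0585  0.      0.      0.      0.    ] [[ 0.3981 -0.9174 -0.0012 -0.6252]
 [-0.8676 -0.3769  0.3245 -0.0434]
 [-0.2981 -0.1281 -0.9459  0.3799]
 [ 0.      0.      0.      1.    ]]
0.15 [ 0.2477 -0.5734  0.2477] [-0.1433  0.6928 -0.6921  0.1431] 0.017
```

View pics/a_scene.png

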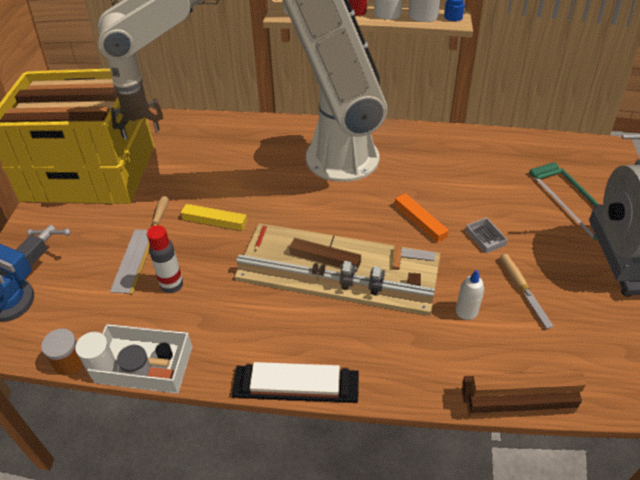

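View pics/a_top.png

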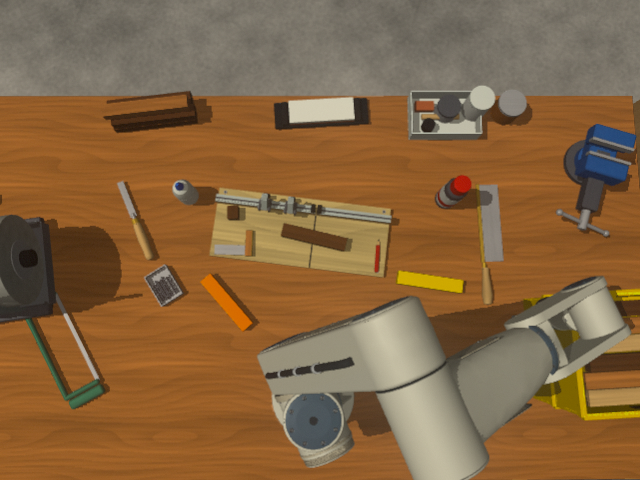

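View pics/a_wrist.png

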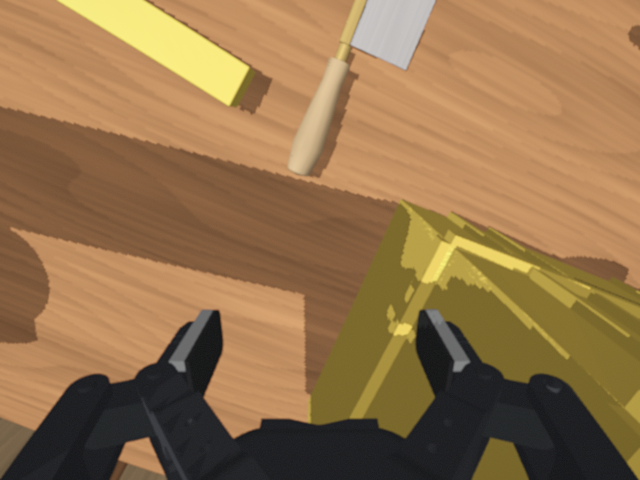

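The top view shows the dark bar at (314,238) on the board with the orange (227,302) and yellow (430,282) look-alikes off it. The stops are at (265,202) and (291,205), the saw slot at about (316,209) and the offcut at (233,213). I'll enlarge it next.

```bash
python3 - <<'E'
import cv2
a=cv2.imread("pics/a_top.png")[180:285,200:400]; cv2.imwrite("pics/b_top.png",cv2.resize(a,None,fx=4,fy=4,interpolation=cv2.INTER_CUBIC))
a=cv2.imread("pics/a_scene.png")[220:316,230:446]; cv2.imwrite("pics/b_scene.png",cv2.resize(a,None,fx=3.7,fy=3.7,interpolation=cv2.INTER_CUBIC))
E
```

```text
(no output)
```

View pics/b_top.png

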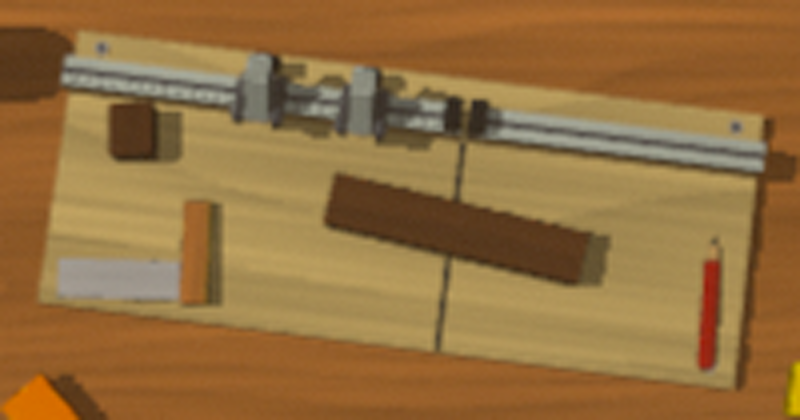

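View pics/b_scene.png

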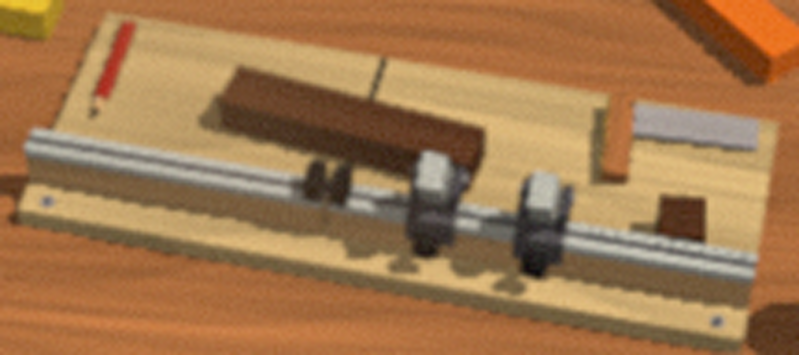

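The top crop (4x, offset 200,180) shows:
- Board corners at (38,302), (78,32), (768,115) and (738,390).
- The kerf foot at about (463,138).
- The far stop at about (260,90), the near stop at about (363,100), the blank at about (458,228).

The candidates for the blank are the dark bar at top pixel (314,238), the offcut (233,213), the orange bar (227,302) and the yellow bar (430,282). I choose the dark bar.

```bash
cat > h.py <<'E'
import numpy as np,cv2
from scipy.optimize import least_squares
np.set_printoptions(precision=4,suppress=True)
def ray(c,px):
    K,d,V=c
    u=cv2.undistortPoints(np.array(px,float).reshape(1,1,2),K,d)[0,0]
    R=V[:3,:3];o=-R.T@V[:3,3];return o,R.T@np.array([u[0],u[1],1])
def atz(c,px,z):
    o,d=ray(c,px);return o+d*(z-o[2])/d[2]
def proj(c,P):
    K,d,V=c;r,_=cv2.Rodrigues(V[:3,:3])
    return cv2.projectPoints(np.array(P,float).reshape(-1,1,3),r,V[:3,3],K,d)[0][:,0]
def tri(obs):
    A=np.zeros((3,3));b=np.zeros(3)
    for c,px in obs:
        o,d=ray(c,px);d/=np.linalg.norm(d);M=np.eye(3)-np.outer(d,d);A+=M;b+=M@o
    return np.linalg.solve(A,b)
def cam(r): return (r["intrinsics"],r["dist"],r["view"])
def T(p): # x,y,yaw
    c,s=np.cos(p[2]),np.sin(p[2]);M=np.eye(4);M[:2,:2]=[[c,-s],[s,c]];M[:2,3]=p[:2];return M
def tp(M,P): return np.asarray(P,float)@M[:3,:3].T+M[:3,3]
E
python3 - <<'E'
from h import *
from workcell import vision
cs={n:cam(vision.read_camera(n)) for n in ["scene","top"]}
tpx=lambda u,v:(200+(u+.5)/4-.5,180+(v+.5)/4-.5)
spx=lambda u,v:(230+(u+.5)/3.7-.5,220+(v+.5)/3.7-.5)
C=np.array([[-115,250,18],[100,250,18],[100,-290,18],[-115,-290,18]])/1e3
ot=[tpx(38,302),tpx(78,32),tpx(768,115),tpx(738,390)]
os_=[spx(777,122),spx(745,345-18),None,spx(108,12)]
obs=[("top",C[i],ot[i]) for i in range(4)]+[("scene",C[i],os_[i]) for i in (0,3)]
f=lambda p:np.concatenate([proj(cs[n],tp(T(p),P))[0]-px for n,P,px in obs])
s=least_squares(f,[.5,0,0]);print(s.x,s.fun)
B=T(s.x);Bi=np.linalg.inv(B)
for n,u,v,z in [("fs",260,90,.11),("ns",363,100,.11),("kerf",463,138,.018),("bl1",337,173,.05),("bl2",325,222,.05),("br1",593,233,.05),("br2",577,284,.05)]:
    P=atz(cs["top"],tpx(u,v),z);print(n,P,tp(Bi,P)*1e3)
# heights from two views
for n,t,w in [("bl_fence",(337,173),(484,128)),("br_far",(577,284),(237,67)),("kerf front end",(437,351),(383,58)),("offcut",(0,0),(0,0))][:3]:
    print(n,tp(Bi,tri([(cs["top"],tpx(*t)),(cs["scene"],spx(*w))]))*1e3)
E
```

```text
[ 0.5093  0.0545 -0.1294] [ 0.164   0.0677  0.3527 -0.2111 -0.8784  0.3382 -0.7984 -0.1915 -0.2267
 -0.0505 -0.873  -0.2377]
fs [0.5744 0.1402 0.11  ] [ 53.4711  93.317  110.    ]
ns [0.5666 0.0642 0.11  ] [ 55.5644  17.0186 110.    ]
kerf [ 0.5548 -0.0102  0.018 ] [ 53.4017 -58.3515  18.    ]
bl1 [0.5222 0.0862 0.05  ] [ 8.6385 33.1206 50.    ]
bl2 [0.4845 0.0953 0.05  ] [-29.9003  37.2235  50.    ]
br1 [ 0.4752 -0.1084  0.05  ] [ -12.8287 -165.9755   50.    ]
br2 [ 0.4362 -0.0958  0.05  ] [ -53.117  -158.4667   50.    ]
bl_fence [ 2.3048 36.9693 81.88  ]
br_far [ -52.4347 -159.2727   45.6932]
kerf front end [-114.1146  -59.3363   17.6816]
```

```bash
cat >> h.py <<'E'
from scipy.spatial.transform import Rotation as R_
BP=[0.5093,0.0545,-0.1294]
def ori(axis='y',sign=1,yaw=None):
    yaw=BP[2] if yaw is None else yaw
    c,s=np.cos(yaw),np.sin(yaw)
    z=sign*(np.array([-s,c,0]) if axis=='y' else np.array([c,s,0]))
    y=np.array([0,0,-1.]);x=np.cross(y,z)
    return R_.from_matrix(np.stack([x,y,z],1)).as_quat()
def W(x,y,z): return tp(T(BP),np.array([x,y,z])/1e3)
E
python3 - <<'E'
from h import *
from workcell import *
from workcell import bot,kinematics,get_obs
for a in 'yx':
  for s in (1,-1):
    for p in [(-90,0,350),(85,90,115),(-30,-60,60),(0,-200,60)]:
        print(a,s,p,kinematics.solve_ik(W(*p),ori(a,s)))
q0=np.array(get_obs()["orientation"]);M=R_.from_quat(q0).as_matrix();print(M)
E
```

```text
y 1 (-90, 0, 350) [ 0.1526 -0.0648  1.8991 -0.      1.3073 -1.2888]
y 1 (85, 90, 115) [ 0.2136  0.4937  1.7492 -0.      0.8987 -1.2278]
y 1 (-30, -60, 60) [-0.0056  0.4028  2.0968 -0.      0.6419 -1.447 ]
y 1 (0, -200, 60) [-0.2921  0.4389  2.0281 -0.      0.6746 -1.7335]
y -1 (-90, 0, 350) [ 0.1526 -0.0648  1.8991  0.      1.3073  1.8528]
y -1 (85, 90, 115) [ 0.2136  0.4937  1.7492 -0.      0.8987  1.9137]
y -1 (-30, -60, 60) [-0.0056  0.4028  2.0968 -0.      0.6419  1.6946]
y -1 (0, -200, 60) [-0.2921  0.4389  2.0281 -0.      0.6746  1.4081]
x 1 (-90, 0, 350) [ 0.1526 -0.0648  1.8991 -0.      1.3073  0.282 ]
x 1 (85, 90, 115) [ 0.2136  0.4937  1.7492 -0.      0.8987  0.343 ]
x 1 (-30, -60, 60) [-0.0056  0.4028  2.0968 -0.      0.6419  0.1238]
x 1 (0, -200, 60) [-0.2921  0.4389  2.0281 -0.      0.6746 -0.1627]
x -1 (-90, 0, 350) [ 0.1526 -0.0648  1.8991 -0.      1.3073 -2.8596]
x -1 (85, 90, 115) [ 0.2136  0.4937  1.7492 -0.      0.8987 -2.7986]
x -1 (-30, -60, 60) None
x -1 (0, -200, 60) [-0.2921  0.4389  2.0281 -0.      0.6746  2.9789]
[[-0.918  -0.0003  0.3965]
 [-0.3965  0.0006 -0.918 ]
 [-0.     -1.     -0.0007]]
```

```bash
python3 - <<'E'
from h import *
from workcell import bot,kinematics,get_obs,vision
import pickle
o=get_obs();p=np.array(o["position"]);bot.servo_line(p+[0,0,.1],velocity=.2)
D={}
for i,y in enumerate((90,-60)):
    bot.reach(W(-90,y,330),ori('y',-1))
    r=vision.read_camera("wrist");D[i]=cam(r);cv2.imwrite(f"pics/c_{i}.png",r["frame"][:,:,::-1])
pickle.dump(D,open("c.pkl","wb"));print(get_obs()["time_s"])
E
```

```text
4.3083
```

View pics/c_0.png

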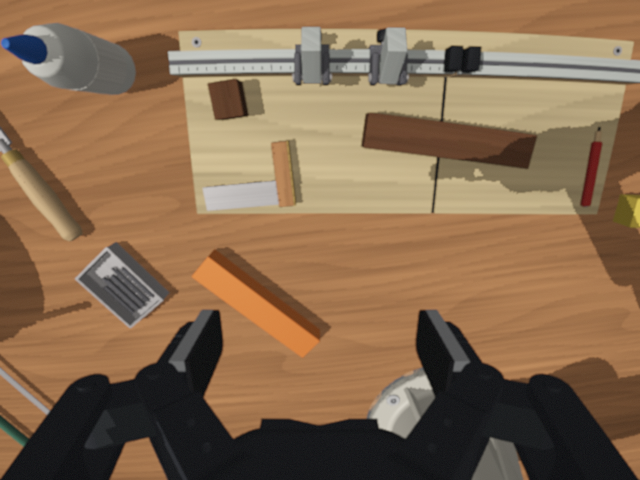

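View pics/c_1.png

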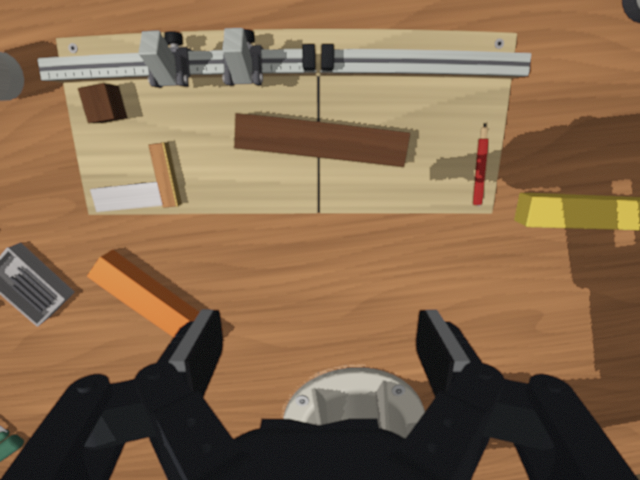

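Both wrist views are aligned with the board. In c_1 the stops are at about (165,58) and (240,55), the slot at (318,57) and the blank at about (322,140). I'll enlarge these.

```bash
python3 - <<'E'
import cv2
def c(i,x,y,w,h,f,n): cv2.imwrite(n,cv2.resize(cv2.imread(f"pics/c_{i}.png")[y:y+h,x:x+w],None,fx=f,fy=f,interpolation=cv2.INTER_CUBIC))
c(0,280,20,270,160,2.9,"pics/d0.png") if 0 else c(0,280,20,266,160,3,"pics/d0.png")
c(1,130,20,300,160,2.6,"pics/d1.png") if 0 else c(1,140,20,266,160,3,"pics/d1.png")
E
```

```text
(no output)
```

View pics/d0.png

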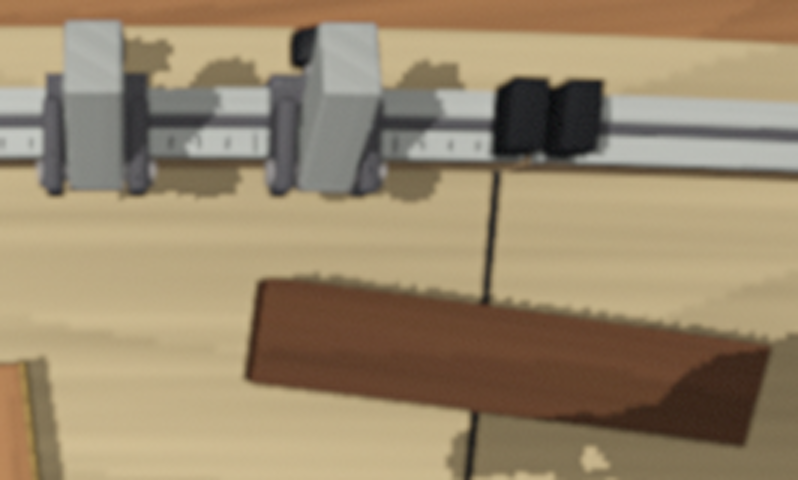

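View pics/d1.png

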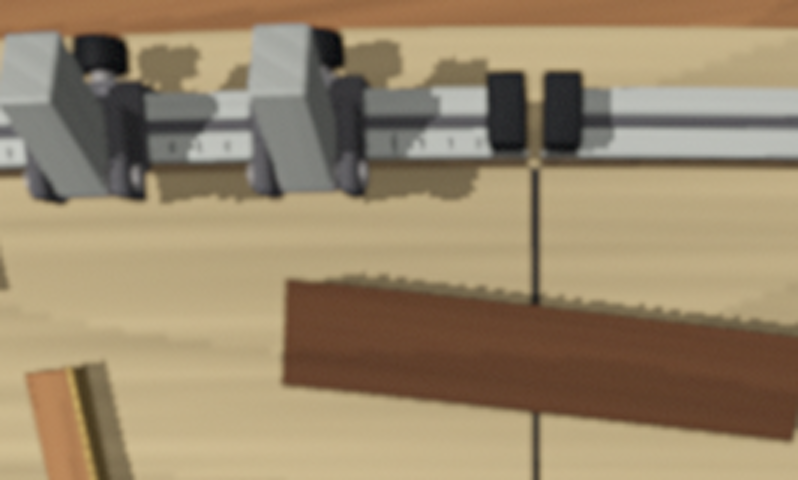

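```bash
python3 - <<'E'
from h import *
import pickle
D=pickle.load(open("c.pkl","rb"))
p0=lambda a:(280+(a[0]+.5)/3-.5,20+(a[1]+.5)/3-.5)
p1=lambda a:(140+(a[0]+.5)/3-.5,20+(a[1]+.5)/3-.5)
Bi=np.linalg.inv(T(BP))
for n,a,b in [("far topL",(65,93),(1,98)),("far topR",(123,97),(53,103)),("far botR",(125,190),(108,197)),("near topR",(378,97),(304,95)),("near topL",(314,94),(250,92)),("slot",(497,172),(535,168)),("LT",(262,280),(288,281)),("LB",(250,381),(283,384)),("RB",(745,445),(792,440))]:
    print(n,tp(Bi,tri([(D[0],p0(a)),(D[1],p1(b))]))*1e3)
for nm,dd,pf,pts in [("0",D[0],p0,[(262,280),(250,381),(769,346),(745,445)]),("1",D[1],p1,[(288,281),(283,384),(792,440)])]:
    for q in pts: print(nm,q,tp(Bi,atz(dd,pf(q),.05))*1e3)
print(tp(Bi,atz(D[0],p0((497,172)),.018))*1e3,tp(Bi,atz(D[1],p1((535,168)),.018))*1e3)
# board front edge/corners in full c_0, c_1
for nm,dd,q in [("0 FL",D[0],(196,213)),("0 BL",D[0],(180,31)),("0 FR",D[0],(599,213)),("0BR",D[0],(631,41)),("1 FL",D[1],(88,214)),("1BL",D[1],(57,39)),("1 FR",D[1],(492,213)),("1BR",D[1],(516,34))]: print(nm,tp(Bi,atz(dd,q,.018))*1e3)
E
```

```text
far topL [ 60.7104 104.7426 107.2573]
far topR [ 58.5886  87.0972 110.296 ]
far botR [35.4326 86.175  76.0682]
near topR [ 59.3477   9.5802 109.4026]
near topL [ 61.579   27.8882 102.0743]
slot [ 50.2465 -60.3477  17.8577]
LT [ 7.9485 33.7686 40.579 ]
LB [-29.6789  37.4297  44.6317]
RB [ -51.0315 -160.2286   50.0582]
0 (262, 280) [ 7.6322 35.0212 50.    ]
0 (250, 381) [-28.9615  38.1074  50.    ]
0 (769, 346) [ -12.9714 -163.0964   50.    ]
0 (745, 445) [ -51.0067 -160.2623   50.    ]
1 (288, 281) [ 7.6271 31.608  50.    ]
1 (283, 384) [-29.7792  36.1423  50.    ]
1 (792, 440) [ -51.0692 -160.2436   50.    ]
[ 50.3174 -60.3029  18.    ] [ 50.1388 -60.348   18.    ]
0 FL [-114.9548  250.3336   18.    ]
0 BL [ 99.5215 247.4341  18.    ]
0 FR [-113.0184 -293.9019   18.    ]
0BR [ 100.5051 -286.5377   18.    ]
1 FL [-115.1943  249.5023   18.    ]
1BL [ 98.0518 247.5913  18.    ]
1 FR [-114.6158 -291.2294   18.    ]
1BR [  99.0661 -289.5636   18.    ]
```

Measurements agree with the given sizes to about 1 mm in the board frame:
- The board fits, and the slot is at (50.2, -60.3, 17.9).
- The far stop spans y = 86.5 to 104.7 with its top at about 110.
- The blank is centred at about (-21, -63) with a yaw of about -0.10.

Flipping the far stop now.

```bash
python3 - <<'E'
from h import *
from workcell import bot,hand,kinematics,get_obs,vision
q=ori('y',-1)
hand.move_gripper(0.0)
bot.reach(W(108,96,230),q)
bot.servo_line(W(108,96,112),velocity=.2)
f0=np.array(get_obs()["wrist_force"])
for x in (85,75,65,58,52):
    bot.servo_line(W(x,96,112),velocity=.1); print(x,np.array(get_obs()["wrist_force"])-f0)
bot.dwell(.4)
bot.servo_line(W(70,96,112),velocity=.15)
bot.servo_line(W(70,96,240),velocity=.25)
bot.reach(W(-100,-10,300),q)
r=vision.read_camera("wrist");cv2.imwrite("pics/e.png",r["frame"][:,:,::-1]);print(get_obs()["time_s"])
E
```

```text
85 [ 0.4327 -0.5125 -0.0206]
75 [1.2654 0.4778 0.5721]
65 [ 0.1896 -0.9254 -0.3294]
58 [ 0.0949 -0.1942  0.3135]
52 [-0.3385 -0.1047  0.7604]
10.475
```

View pics/e.png

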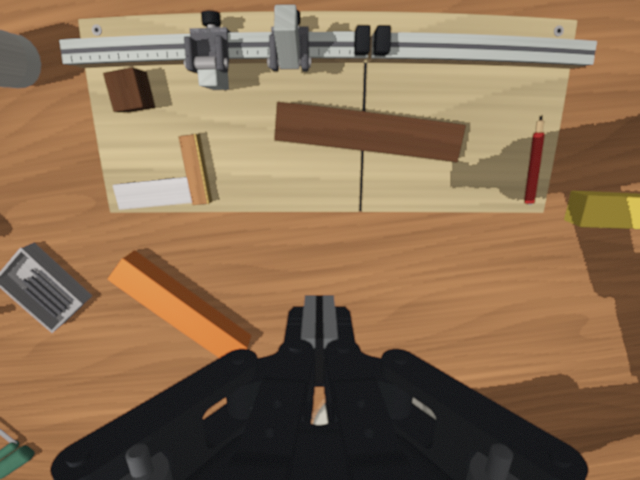

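The far stop now hangs down at (210,70) in the picture and the other is still tipped back at (287,45). Next I push the blank to the fence with the fingers open, so there are two contacts.

```bash
cat >> h.py <<'E'
def fb(f): return np.linalg.inv(T(BP))[:3,:3]@np.array(f)
def push(bot,get_obs,start,d,maxmm,lim,z,q,step=1.0,v=.02):
    """step from start (board mm xy) along d until opposing force > lim"""
    bot.dwell(.15)
    f0=np.mean([get_obs()["wrist_force"] for _ in range(3)],0);p=np.array(start,float);d=np.array(d,float);n=0
    while n<maxmm:
        n+=step;t=p+d*n
        bot.servo_line(W(t[0],t[1],z),q,velocity=v)
        f=fb(np.array(get_obs()["wrist_force"])-f0)
        if -f[:2]@d>lim: break
    pos=tp(np.linalg.inv(T(BP)),get_obs()["position"])*1e3
    print("push end",n,t,"f",f,"tcp",pos,get_obs()["time_s"]);return t
E
python3 - <<'E'
from h import *
from workcell import bot,hand,kinematics,get_obs,vision
q=ori('y',-1)
hand.move_gripper(0.08)
bot.reach(W(-80,-63,150),q)
bot.servo_line(W(-80,-63,36),velocity=.2)
bot.servo_line(W(-40,-63,36),velocity=.08);print(fb(get_obs()["wrist_force"]))
bot.servo_line(W(-10,-63,36),velocity=.05);print(fb(get_obs()["wrist_force"]))
push(bot,get_obs,(-10,-63),(1,0),18,6,36,q)
r=vision.read_camera("wrist");cv2.imwrite("pics/f.png",r["frame"][:,:,::-1])
r=vision.read_camera("scene");cv2.imwrite("pics/f_s.png",cv2.resize(r["frame"][200:330,220:460,::-1],None,fx=3.3,fy=3.3))
E
```

```text
[-0.3197 -0.4523 -0.2117]
[0.3177 0.8282 0.1606]
push end 11.0 [  1. -63.] f [-9.2162  0.7254  6.0303] tcp [ -0.7476 -63.057   35.7923] 16.9167
```

View pics/f.png

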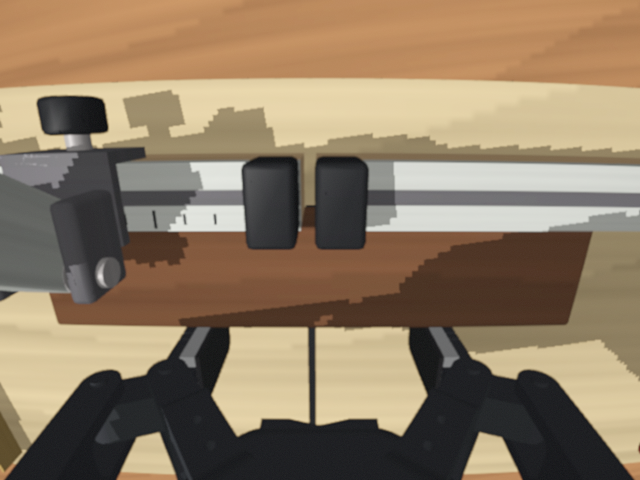

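View pics/f_s.png

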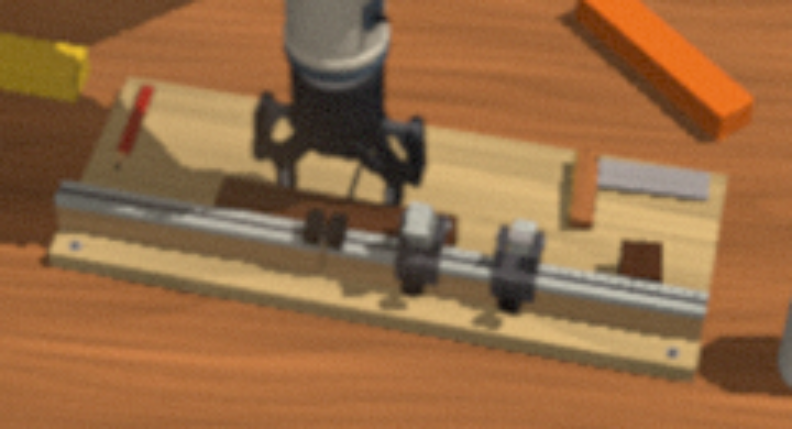

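The blank is flush along the fence: its front edge is level at row 324 and both fingers touch it. Retreating to check the stop and measure.

```bash
python3 - <<'E'
from h import *
from workcell import bot,hand,kinematics,get_obs,vision
import pickle
q=ori('y',-1)
bot.servo_line(W(-30,-63,36),velocity=.15)
bot.servo_line(W(-60,-40,200),velocity=.3)
bot.reach(W(-70,-40,240),q)
r=vision.read_camera("wrist");cv2.imwrite("pics/g.png",r["frame"][:,:,::-1]);pickle.dump(cam(r),open("g.pkl","wb"))
c=r["frame"][:,:,::-1];
cv2.imwrite("pics/g1.png",cv2.resize(c[0:180,60:326],None,fx=3,fy=3,interpolation=cv2.INTER_CUBIC))
cv2.imwrite("pics/g2.png",cv2.resize(c[0:180,326:592],None,fx=3,fy=3,interpolation=cv2.INTER_CUBIC))
print(get_obs()["time_s"])
E
```

```text
18.4167
```

View pics/g.png

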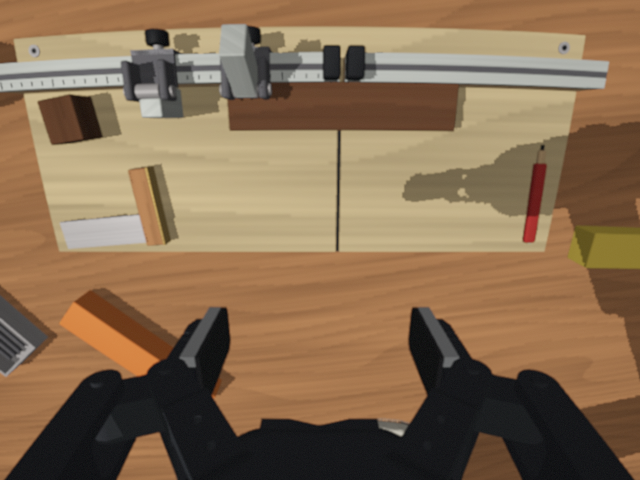

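View pics/g1.png

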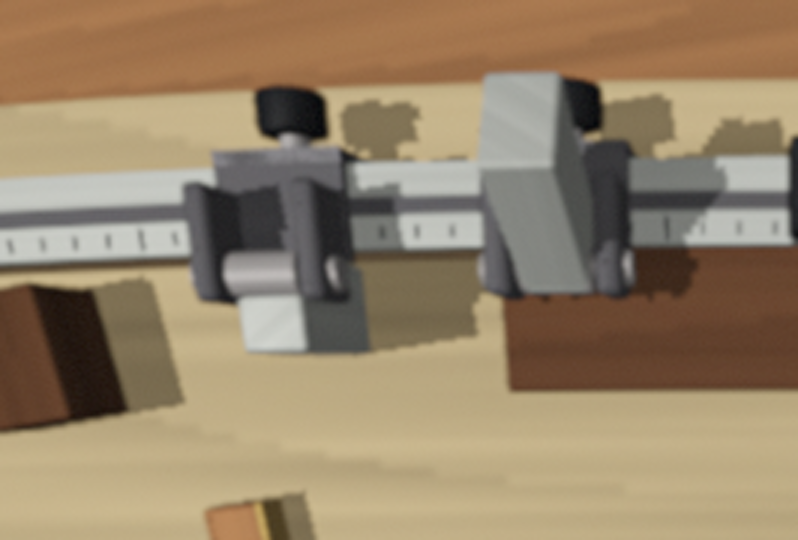

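View pics/g2.png

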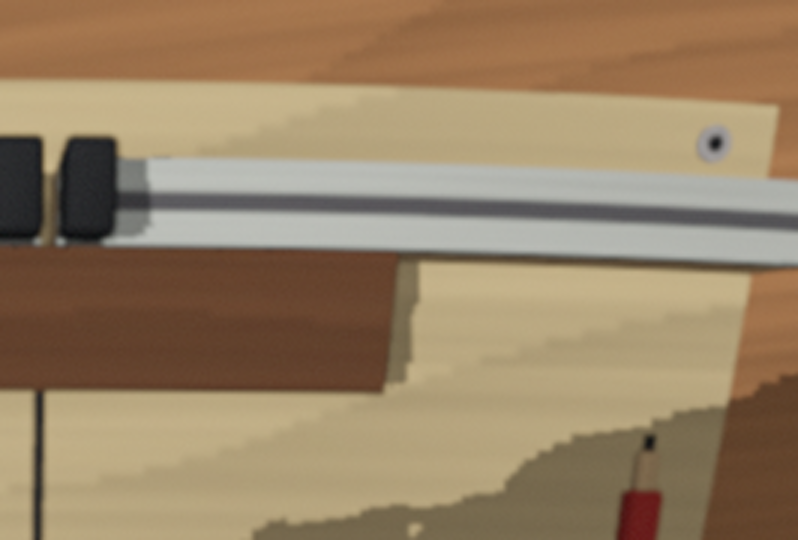

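The far stop hangs down: its upper end is at (275,322) in the crop and its slot-side face runs along (305→367,352). The other stop is still tipped back. The blank's front edge runs from (512,389) in g1 to (383,392) in g2.

```bash
python3 - <<'E'
from h import *
import pickle
c=pickle.load(open("g.pkl","rb"));Bi=np.linalg.inv(T(BP))
a=lambda u,v:(60+(u+.5)/3-.5,(v+.5)/3-.5); b=lambda u,v:(326+(u+.5)/3-.5,(v+.5)/3-.5)
for n,px,z in [("L front",a(512,389),.05),("R front",b(383,392),.05),("R back",b(397,256),.05),("stop top slot edge",a(305,352),.072),("stop bottom slot edge",a(367,353),.024)]:
    print(n,tp(Bi,atz(c,px,z))*1e3)
E
```

```text
L front [11.2309 36.7549 50.    ]
R front [  11.1624 -159.9319   50.    ]
R back [  48.6021 -159.8881   50.    ]
stop top slot edge [21.8351 87.5178 72.    ]
stop bottom slot edge [22.4628 88.6012 24.    ]
```

```bash
python3 - <<'E'
from h import *
from workcell import bot,hand,kinematics,get_obs,vision
import pickle
q=ori('y',-1)
hand.move_gripper(0.0)
bot.reach(W(29,-195,160),q)
bot.servo_line(W(29,-195,45),velocity=.2)
bot.servo_line(W(29,-170,45),velocity=.1)
bot.servo_line(W(29,-136,45),velocity=.04);print(fb(get_obs()["wrist_force"]))
t=push(bot,get_obs,(29,-136),(0,1),20,5,45,q)
bot.servo_line(W(29,t[1]-25,45),velocity=.15)
bot.servo_line(W(-30,t[1]-25,180),velocity=.3)
hand.move_gripper(0.08)
bot.reach(W(-70,-16,220),q)
r=vision.read_camera("wrist");cv2.imwrite("pics/k.png",r["frame"][:,:,::-1]);pickle.dump(cam(r),open("k.pkl","wb"))
print(get_obs()["time_s"])
E
```

```text
[-0.5089 -0.5123 -0.7677]
push end 11.0 [  29. -125.] f [-0.4408 -5.4615  0.8739] tcp [  28.9913 -125.4324   44.9963] 24.9917
27.375
```

View pics/k.png

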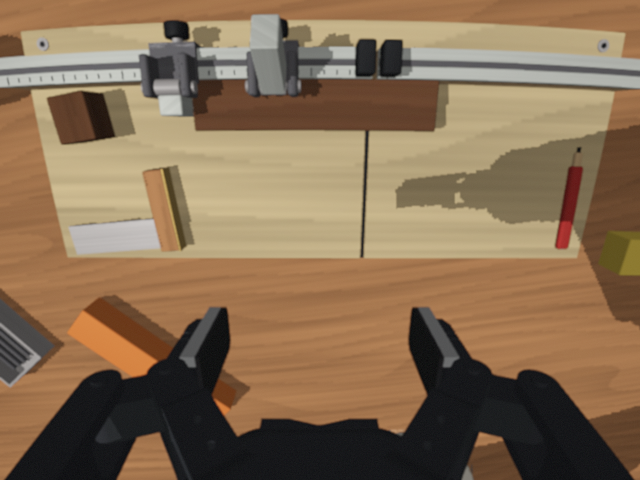

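The blank's left end, at (195,112), is against the lowered stop at (193,100), and its front edge is level at row 130. I'll do one final squaring push against the fence, one gentle end nudge, then a close check.

```bash
python3 - <<'E'
from h import *
from workcell import bot,hand,kinematics,get_obs,vision
import pickle
q=ori('y',-1)
bot.reach(W(-40,-20,120),q)
bot.servo_line(W(-40,-20,36),velocity=.2)
bot.servo_line(W(-5,-20,36),velocity=.08)
push(bot,get_obs,(-5,-20),(1,0),12,6,36,q)
bot.servo_line(W(-40,-20,36),velocity=.15)
bot.servo_line(W(-40,-60,150),velocity=.3)
hand.move_gripper(0.0)
bot.reach(W(29,-155,130),q)
bot.servo_line(W(29,-155,45),velocity=.2)
bot.servo_line(W(29,-132,45),velocity=.08)
t=push(bot,get_obs,(29,-132),(0,1),12,4,45,q)
bot.servo_line(W(29,t[1]-25,45),velocity=.15)
bot.servo_line(W(-30,t[1]-25,180),velocity=.3)
D={}
for i,y in enumerate((70,-110)):
    bot.reach(W(-70,y,160),q)
    r=vision.read_camera("wrist");D[i]=cam(r);c=r["frame"][:,:,::-1];cv2.imwrite(f"pics/m{i}.png",c)
pickle.dump(D,open("m.pkl","wb"))
print(get_obs()["time_s"])
E
```

```text
push end 6.0 [  1. -20.] f [-8.0133  1.8096  6.5327] tcp [ -0.7663 -20.11    35.7646] 30.6833
push end 7.0 [  29. -125.] f [-0.2124 -4.6664  0.0097] tcp [  28.9943 -125.4675   45.0332] 35.85
38.5583
```

View pics/m0.png

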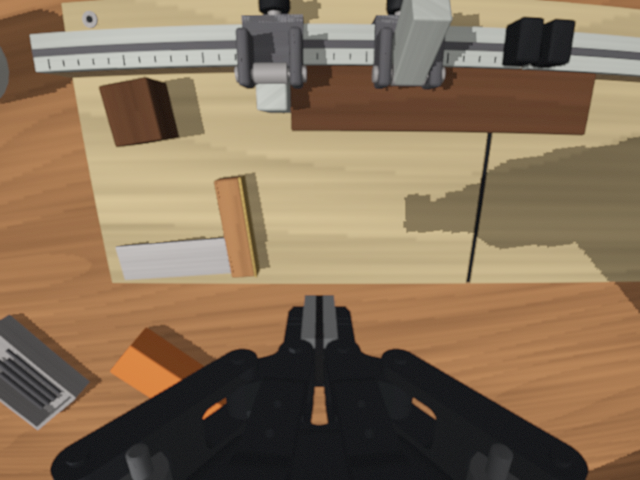

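View pics/m1.png

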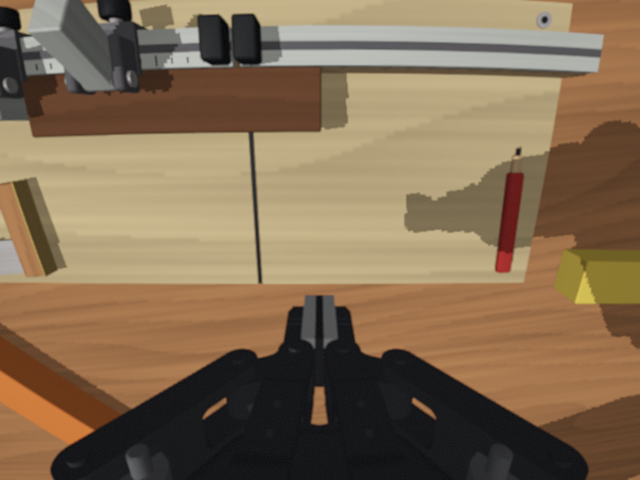

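```bash
python3 - <<'E'
import cv2
a=cv2.imread("pics/m0.png");cv2.imwrite("pics/n0.png",cv2.resize(a[40:150,230:390],None,fx=5,fy=5,interpolation=cv2.INTER_CUBIC))
a=cv2.imread("pics/m1.png");cv2.imwrite("pics/n1.png",cv2.resize(a[50:150,230:390],None,fx=5,fy=5,interpolation=cv2.INTER_CUBIC))
E
python3 - <<'E'
import sys;sys.path.insert(0,'.')
from h import *
import pickle
D=pickle.load(open("m.pkl","rb"));Bi=np.linalg.inv(T(BP))
for n,i,px,z in [("LF",0,(292,130),.05),("RF",0,(584,134),.05),("LF",1,(34,137),.05),("RF",1,(321,131),.05),("RB",1,(321,68),.05)]:
    print(n,i,tp(Bi,atz(D[i],px,z))*1e3)
E
```

```text
LF 0 [10.7288 86.0599 50.    ]
RF 0 [  11.3463 -111.4125   50.    ]
LF 1 [10.2167 84.4075 50.    ]
RF 1 [  10.7054 -112.6691   50.    ]
RB 1 [  48.781 -112.637   50.   ]
```

View pics/n0.png

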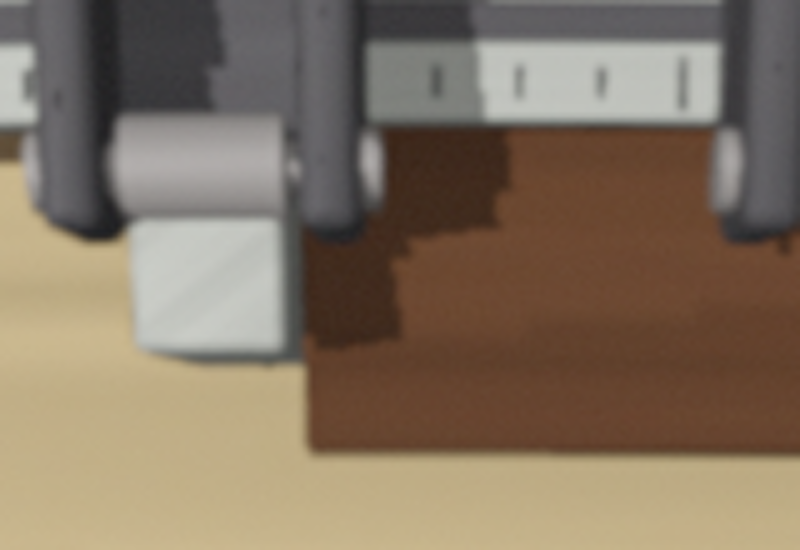

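View pics/n1.png

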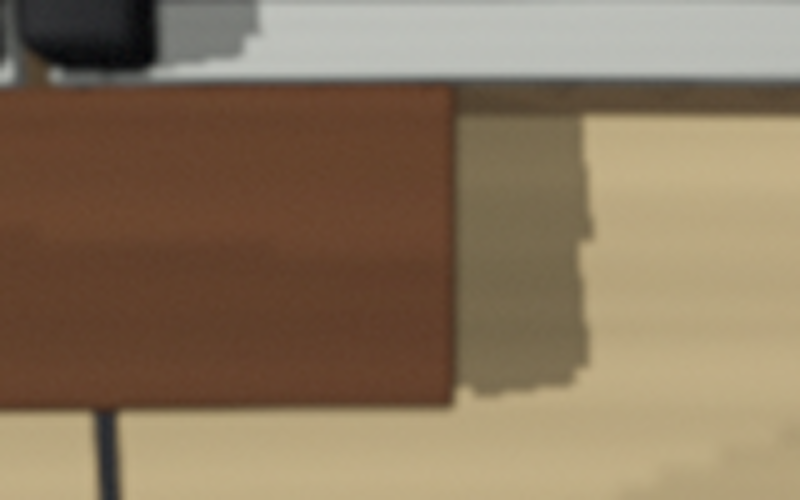

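The blank's end meets the stop's face with no gap at (305,300) in the crop, and its back edge runs along the fence. The front edge sits at x ≈ 10.7 mm with about 0.003 rad of skew. Handing in.

```bash
python3 - <<'E'
from workcell import hand_in,get_obs
hand_in();print(get_obs()["time_s"])
E
```

```text
the job is handed in; nothing more can be done
the job is handed in; nothing more can be done
```

The blank is ready to saw, and I handed the job in after about 39 s on the robot's clock. `hand_in` gives no verdict.

**What I did:** I tipped the far stop over with the closed fingertips. I then pushed the blank square to the fence with the open fingers and slid it left until it met the stop. Last came one more push to the fence and one gentle nudge on the end. The blank was only pushed, never gripped or lifted.

**Last checks:**
- **Stops:** the far stop hangs down in front of the fence, and the other is still tipped back.
- **Fence:** the blank's front edge measured at x ≈ 10.7 mm (10 is ideal), with a skew of about 0.003 rad.
- **End against the stop:** no gap shows in the close-up. Both end pushes stopped at the same place, with about 5 N resisting.
- **Other things:** the offcut, square and pencil look undisturbed. I did not take a last look at everything on the bench.

**Disagreements:** the camera put the blank's left end at y = 84.4 to 86.1 mm in two views, and the stop's face at 86.5 to 88.6 mm across several measurements. I put that 0.4 to 4 mm difference down to measuring error, because the contact force and the close-up both show it touching. A first attempt to triangulate one blank corner from the scene and top views gave 82 mm height instead of 50. It was a mismatched point, so I did not use it.

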